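Feel along the raised line of a fired platter to its bare patch

TASK

Check the raised blue line on the terracotta platter by touch: with closed fingers pointing down, rest the fingertips lightly on the yellow stud, then run them lightly along the line, round both bends, to the bare white stud at its other end. Finish holding there, with the fingertips still resting lightly on the white stud to show where the touch-up goes. The platter gives on its sprung stand, so do not press hard, and leave everything else where it stands.

Things in the scene. Friction and masses are not known exactly. Their poses are not given: they have to be found in the camera images.
- stand: round dark steel foot, 180 mm across, fixed to the table, under a round terracotta platter (300 mm across, rim 90 mm and floor 82 mm above the table). Origin: middle of the foot's underside, under the platter's centre. Place and heading (any) differ each time. The platter only moves straight down, on a damped spring of 0.6 N per mm, to a stop after 25 mm; it does not tip or turn
- platter: the platter, with a raised blue line 12 mm wide, 10 mm proud of its floor, a stud at each end; crest 92 mm above the table. Origin: middle of the platter's underside, 20 mm below the crest. Stand and platter share their axes: the line is one full S wave, y = 35 mm * sin(pi * x / 105 mm), from x = -105 mm (yellow stud) to +105 mm (white stud)
- mark0 (a point): top of the yellow stud (22 mm across, as high as the line) at the start of the blue line
- mark6 (a point): top of the white stud (22 mm across, as high as the line), the bare patch at the far end of the blue line
- mark1 (a point): point on the crest of the blue line, 1 of 6 steps (35 mm each along the stand's x) from the yellow stud towards the white one
- mark2 (a point): point on the crest of the blue line, 2 of 6 steps (35 mm each along the stand's x) from the yellow stud towards the white one
- mark3 (a point): point on the crest of the blue line, 3 of 6 steps (35 mm each along the stand's x) from the yellow stud towards the white one
- mark4 (a point): point on the crest of the blue line, 4 of 6 steps (35 mm each along the stand's x) from the yellow stud towards the white one
- mark5 (a point): point on the crest of the blue line, 5 of 6 steps (35 mm each along the stand's x) from the yellow stud towards the white one
- holder_a: a terracotta candle holder, 30 mm high: a dish 58 mm across and 10 mm high with a cup 34 mm across in the middle; loose, origin at the centre of its underside; stands on the platter in a bend of the line, its centre at least 60 mm from the line; to be left alone
- holder_b: a terracotta candle holder, 30 mm high: a dish 58 mm across and 10 mm high with a cup 34 mm across in the middle; loose, origin at the centre of its underside; stands on the platter in a bend of the line, its centre at least 60 mm from the line; to be left alone
- mug_blue: blue mug, 80 mm across, 95 mm high, loose on the table to the robot's left; origin under its middle; leave alone
- mug_clay: terracotta mug, 84 mm across, 90 mm high, loose on the table to the robot's right; origin under its middle; leave alone
- cup_white: white cup, 76 mm across, 85 mm high, loose on the table to the left; origin under its middle; leave alone
- glaze_bottle: blue glaze bottle, 64 mm across, 170 mm high, loose on the table far to the left; origin under its middle; leave alone
- glaze_brush: brush, 200 mm long, lying loose on the table to the right; leave alone

How it is judged:
By the outcome, as a careful person would: the job done as asked, in the order asked, and still so for the second after the job is handed in, while the arm keeps its last pose, push and grip.
It also fails if it takes over 53 s, if anything falls off the work surface, if the arm or the gripper's body presses on something with over 40 N, if the wrist force passes 120 N, or if a joint passes its speed limit or range.

ROBOT

A 6-joint arm with a two-finger parallel gripper is mounted at the origin on the work surface. World frame = base frame: x ahead of the robot, y to its left, z up, the work surface at z = 0. Lengths are in m, angles in rad, forces in N, time in s.
With the tool pointing down it reaches from about 0.25 to 0.775 m from the base axis. Payload 4 kg.
Tool frame: the origin (TCP) lies between the finger pads; the fingertips stand 11 mm ahead of it and the grasp point (between the pads) lies 8 mm behind it; z points along the fingers, y is the direction in which the jaws open and shut (so a half turn about z gives the same grasp; the last joint's range is limited). The gripper opens to 94 mm and grips with 3 to 60 N. Pads are 16 mm wide; open, the fingers measure 119 mm over their backs; the gripper's body (75 mm by 177 mm) begins 78 mm behind the grasp point.
Start: joints at [1.104, 0.087, 1.371, -0, 1.684, -0.103], TCP at [0.196, 0.514, 0.217] pointing down, gripper open.
Joint ranges: [-3.1, 3.1], [-0.76, 2.03], [0.27, 2.55], [-1.08, 4.22], [0.17, 2.65], [-2.57, 2.57]. Speed limits (rad/s): [2.79, 2.79, 3.14, 3.14, 3.14, 3.14].

INTERFACE

Orientations are given as [roll, pitch, yaw] about the fixed x, y, z axes, in that order (R = Rz(yaw) Ry(pitch) Rx(roll)).
In Python, from bench import get_obs, cams, ticket gives the robot as it stands. The module is installed in compiled form; this text tells all that it offers.
- The arm moves only by the shell command python3 -m crank 'ROWS'. ROWS is JSON, a list of rows, each an object of numbers: "tx", "ty", "tz": the shift along the tool's x, y, z in cm; "twist": the turn about the tool's z in degrees; "grip": the opening, from 0 (shut) to 1 (fully open). In form: [{"tx": .., "ty": .., "tz": .., "twist": .., "grip": ..}, ...]. A call has 1 to 12 rows; each row shifts and turns the commanded pose from where the row before left it, along the tool's axes as they then stand; what a row does not reach is not made up. A row lasts 1/8 s, in which the tool goes at most 62.5 mm and 10.7 degrees, less where a joint would pass 70% of its speed; a pose out of reach is approached as far as the arm can. A call is refused whole if a number of a shift passes 6.25 or a number of a turn 10.7, either way. A call with a gripper value outside its range is refused whole. The fingers move at their own pace and stop on an object; the grip force is fixed at half the most. Time passes only in rows, so rows that do not move let the fingers close. It gives the time, the measured TCP pose, the force and the opening at its end, in the units of the state.
- get_obs(): the state, without advancing time (a new reading comes with each control period).
- cams.snapshot(name): name is "scene" or "top"; returns a dict with "frame" (384x512x3 uint8, red, green, blue), "intrinsics" (3x3 intrinsics, pixels), "dist" ([k1, k2, p1, p2, k3] as OpenCV has them; the pictures are not rectified), "R" (3x3) and "t" (3): a world point X has camera coordinates R X + t. Camera axes: x right, y down, z forward; pixel columns grow to the right and rows downward; lengths in m; the calibration is good to about 2 mm. A picture is of the moment at which its call begins. There is no depth.
- ticket.close_job(): hands the job in, once; it reports no verdict.
Trained networks look in a picture, given as the dict that the camera call returned (one of the last four; its "shot" number tells which), for a name from the list of things; names that differ only in an ending like _2 or _b are one class to them, and where a whole thing is asked for, a point or a joint stands for the part that bears it (a point fixed in the world has none). Each returns a list of dicts, best first, with "conf" (0 to 1); they miss things now and then, are a little off and sometimes report something else, mostly with a low value. They report only what shows in the picture. A call takes as long as a camera call.
- cams.outline_of(picture, query): "region" (384x512 bool, what is visible of it) and "centre" ([column, row] in pixels, amid what is visible of it).
The state is a dict: "time": time; "joint_positions": joint angles; "qvel": joint speeds; "joint_torque": joint torques, N m; "tool_pos": TCP position; "ee_rot": TCP orientation; "wrist_force": force on the tool from outside, world axes, zero at the start; "wrist_torque": the same for the moment, N m; "width": finger opening in m.
Only numpy, scipy, OpenCV 4.12 (cv2) and the standard library are available. Lean on these libraries where they do the work, as an engineer would, in place of code of your own. Each camera call takes 0.05 s, during which the arm holds its last target.

## Working session

There is one attempt and no reset: what is moved stays moved. The work goes in short steps, Python scripts to look and compute and a shell command to move; the robot and the scene stay as the last step left them, time stands still between calls to the robot, and variables do not carry over. Pictures are saved under pics/ and viewed, and the job is handed in when it is done.

```bash
mkdir -p pics; python3 - <<'E'
from bench import get_obs,cams
import cv2,pickle
o=get_obs();print({k:(v.round(3).tolist() if hasattr(v,'round') and hasattr(v,'tolist') else v) for k,v in o.items()})
P={}
for n in("scene","top"):
    s=cams.snapshot(n);P[n]=s
    cv2.imwrite(f"pics/{n}0.png",s["frame"][:,:,::-1])
    for q in("platter","mark0","mark6","mark3","holder_a"):
        for r in cams.outline_of(s,q)[:3]: print(n,q,round(r["conf"],2),r["centre"],r["region"].sum())
pickle.dump(P,open("p0.pkl","wb"))
E
```

```text
{'time': 0.0, 'joint_positions': [1.104, 0.088, 1.372, -0.0, 1.684, -0.103], 'qvel': [0.003, 0.0, 0.0, 0.0, -0.0, -0.0], 'joint_torque': [-0.0, -34.018, -30.243, 0.072, 0.033, -0.0], 'tool_pos': [0.195, 0.514, 0.215], 'ee_rot': [-3.139, -0.0, 2.778], 'wrist_force': [-0.449, -0.276, 0.294], 'wrist_torque': [-0.001, 0.019, 0.028], 'width': 0.09403808427361751}
scene platter 0.66 [245.1, 198.6] 3677
scene mark0 0.62 [244.7, 197.7] 3648
scene mark6 0.62 [244.7, 197.7] 3648
scene mark3 0.62 [244.7, 197.7] 3648
scene holder_a 0.48 [252.4, 213.0] 207
scene holder_a 0.46 [242.1, 180.1] 163
top platter 0.73 [256.5, 198.8] 6553
top platter 0.29 [382.4, 231.0] 576
top mark0 0.82 [252.4, 201.8] 6461
top mark6 0.82 [252.4, 201.8] 6461
top mark3 0.82 [252.4, 201.8] 6461
top holder_a 0.62 [235.2, 223.5] 277
top holder_a 0.48 [270.5, 182.0] 253
```

View pics/scene0.png

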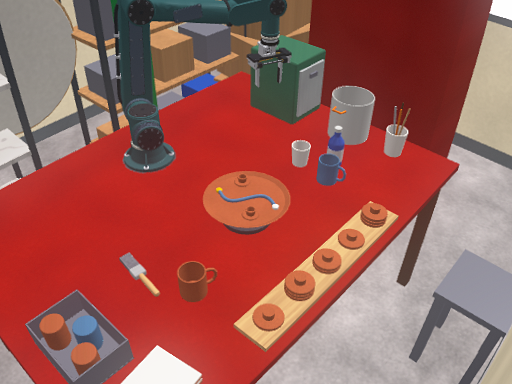

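View pics/top0.png

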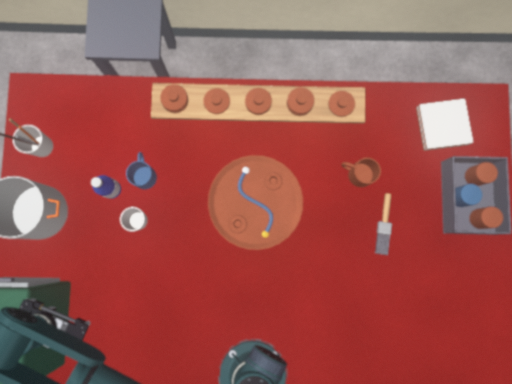

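The top picture shows the platter near (255,202), the yellow stud at (265,234), the white stud at (245,170) and the blue S between them. In the scene picture, yellow is at (219,190) and white at (275,206). Next I'll fit the pose from both cameras.

```bash
cat > h.py <<'E'
import numpy as np,cv2
from scipy.optimize import least_squares
def back(s,uv,z):
    K,d,R,t=s["intrinsics"],np.array(s["dist"]),np.array(s["R"]),np.array(s["t"])
    n=cv2.undistortPoints(np.array(uv,float).reshape(-1,1,2),np.array(K),d).reshape(-1,2)
    r=np.c_[n,np.ones(len(n))]@R; c=-R.T@t
    return (c+r*((z-c[2])/r[:,2])[:,None])[:,:2]
def masks(s,c,rad):
    f=s["frame"].astype(int);h=cv2.cvtColor(s["frame"],cv2.COLOR_RGB2HSV).astype(int)
    yy,xx=np.mgrid[:384,:512];near=np.hypot(xx-c[0],yy-c[1])<rad
    blue=near&(h[...,0]>90)&(h[...,0]<140)&(f[...,2]>f[...,0]+15)
    yel=near&(f[...,0]>150)&(f[...,1]>130)&(f[...,2]<110)
    whi=near&(f.min(2)>150)
    return blue,yel,whi
def curve(p,x):
    y=.035*np.sin(np.pi*x/.105);c,s=np.cos(p[2]),np.sin(p[2])
    return np.c_[p[0]+c*x-s*y,p[1]+s*x+c*y]
def fit(B,Y,W):
    d=W-Y;p0=[*(W+Y)/2,np.arctan2(d[1],d[0])];xs=np.linspace(-.105,.105,400)
    def res(p):
        C=curve(p,xs);D=np.linalg.norm(B[:,None]-C[None],axis=2).min(1)
        return np.r_[D,3*(curve(p,np.array([-.105]))[0]-Y),3*(curve(p,np.array([.105]))[0]-W)]
    r=least_squares(res,p0,loss='soft_l1',f_scale=.003);return r.x,res(r.x)
E
python3 - <<'E'
from h import *;import pickle
P=pickle.load(open("p0.pkl","rb"))
for n,c,rad in(("scene",(247,198),36),("top",(255,202),42)):
    s=P[n];m=masks(s,c,rad);print(n,[x.sum() for x in m])
    pts=[back(s,np.argwhere(x)[:,::-1],.092) for x in m]
    Y,W=pts[1].mean(0),pts[2].mean(0)
    p,r=fit(pts[0],Y,W);print("Y",Y.round(4),"W",W.round(4),"dist",np.linalg.norm(W-Y).round(4),"pose",p.round(4),"med/max",np.median(r[:-4]).round(4),r.max().round(4))
    print(" rms line",np.sqrt((r[:-4]**2).mean()).round(4))
E
```

```text
scene [np.int64(177), np.int64(23), np.int64(32)]
Y [ 0.4406 -0.028 ] W [0.6301 0.0306] dist 0.1983 pose [0.5424 0.0012 0.3019] med/max 0.0034 0.0378
 rms line 0.004
top [np.int64(179), np.int64(48), np.int64(42)]
Y [ 0.4394 -0.0265] W [0.6395 0.038 ] dist 0.2103 pose [0.5396 0.0053 0.311 ] med/max 0.0018 0.0038
 rms line 0.0022
```

```bash
python3 - <<'E'
from h import *;import pickle
P=pickle.load(open("p0.pkl","rb"))
ims=[]
for n,c,rad in(("scene",(247,198),36),("top",(255,202),42)):
    s=P[n];m=masks(s,c,rad);f=s["frame"][:,:,::-1].copy()
    print(n,[np.argwhere(x)[:,::-1].mean(0).round(1) for x in m[1:]],[ (np.argwhere(x)[:,::-1].min(0),np.argwhere(x)[:,::-1].max(0)) for x in m[1:]])
    p=(.5396,.0053,.311);C=curve(p,np.linspace(-.105,.105,13))
    uv=cv2.projectPoints(np.c_[C,np.full(13,.092)],cv2.Rodrigues(np.array(s["R"]))[0],np.array(s["t"]),np.array(s["intrinsics"]),np.array(s["dist"]))[0].reshape(-1,2)
    cr=cv2.resize(f[c[1]-48:c[1]+48,c[0]-48:c[0]+48],(384,384),interpolation=0)
    for u in uv: cv2.circle(cr,(int((u[0]-c[0]+48.5)*4),int((u[1]-c[1]+48.5)*4)),3,(0,255,0),-1)
    ims.append(cr)
cv2.imwrite("pics/ov.png",np.hstack(ims))
E
```

```text
scene [array([218.7, 188.7]), array([271.4, 205. ])] [(array([216, 187]), array([222, 191])), (array([219, 190]), array([278, 208]))]
top [array([264.4, 233.9]), array([245.1, 169.8])] [(array([261, 230]), array([268, 237])), (array([242, 167]), array([248, 173]))]
```

View pics/ov.png

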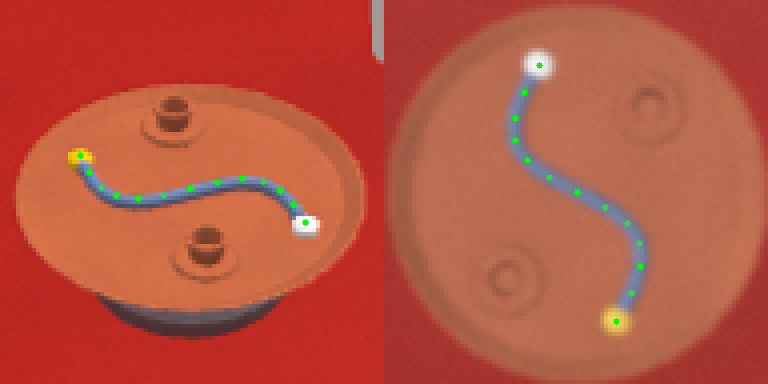

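The overlay (green) lies on the line and studs in both views. The scene outlier came from the white mask catching part of the yellow stud. I take the stand pose as (0.5396, 0.0053, 0.311 rad). First I'll close the fingers and turn so that tool y is stand x and tool x is stand y.

```bash
python3 -m crank '[{"twist":10.3,"grip":0},{"twist":10.3,"grip":0},{"twist":10.3,"grip":0},{"twist":10.3,"grip":0},{"twist":10.1,"grip":0},{"grip":0}]'
cat >> h.py <<'E'
POSE=(.5396,.0053,.311)
def Rrpy(e):
    from scipy.spatial.transform import Rotation as Q
    return Q.from_euler('xyz',e).as_matrix()
def st():
    from bench import get_obs
    o=get_obs();R=Rrpy(o["ee_rot"]);tip=np.array(o["tool_pos"])+.011*R[:,2]
    c,s=np.cos(POSE[2]),np.sin(POSE[2]);d=tip[:2]-POSE[:2]
    l=np.array([c*d[0]+s*d[1],-s*d[0]+c*d[1]])
    return o,R,tip,l
def rep(x=None):
    o,R,tip,l=st()
    print("t",round(o["time"],2),"tip mm",(tip*1e3).round(1),"stand mm",(l*1e3).round(1),"line y",round(35*np.sin(np.pi*l[0]/.105),1),"F",np.round(o["wrist_force"],2),"w",round(o["width"],4),"rpy",np.round(o["ee_rot"],3))
    if x is not None:
        g=np.r_[curve(POSE,np.array([x]))[0],tip[2]]
        print("to go tool cm",(R.T@(g-tip)*100).round(2))
E
python3 -c "
from h import *;rep(-.105)"
```

```text
t 0.6 tip mm [195.7 514.  205.5] stand mm [-171.7  589.5] line y 31.9 F [ 0.34  0.42 -0.22] w 0.0943 rpy [3.141 0.    2.778]
to go tool cm [-42.04 -41.86  -0.  ]invalid input at $[0]: expected keys tx, ty, tz, twist, grip
```

```bash
python3 -m crank '[{"tx":0,"ty":0,"tz":0,"twist":10.3,"grip":0},{"tx":0,"ty":0,"tz":0,"twist":10.3,"grip":0},{"tx":0,"ty":0,"tz":0,"twist":10.3,"grip":0},{"tx":0,"ty":0,"tz":0,"twist":10.3,"grip":0},{"tx":0,"ty":0,"tz":0,"twist":10.1,"grip":0},{"tx":0,"ty":0,"tz":0,"twist":0,"grip":0}]'
python3 -c "
from h import *;rep(-.105)"
```

```text
time: 1.35
tool_pos: [0.1957, 0.514, 0.2166]
ee_rot: [3.142, -0.0, 1.884]
wrist_force: [0.5, -0.4, 1.0]
width: 0.0376
t 1.35 tip mm [195.7 514.  205.6] stand mm [-171.7  589.6] line y 31.9 F [ 0.53 -0.36  0.99] w 0.0376 rpy [ 3.142 -0.     1.884]
to go tool cm [-5.897e+01  6.510e+00 -1.000e-02]
```

```bash
python3 -m crank '[{"tx":-3,"ty":0.3,"tz":0,"twist":0,"grip":0},{"tx":-5,"ty":0.5,"tz":0,"twist":0,"grip":0},{"tx":-5.5,"ty":0.6,"tz":0,"twist":0,"grip":0},{"tx":-5.5,"ty":0.6,"tz":0,"twist":0,"grip":0},{"tx":-5.5,"ty":0.6,"tz":0,"twist":0,"grip":0},{"tx":-5.5,"ty":0.6,"tz":0,"twist":0,"grip":0},{"tx":-5.5,"ty":0.6,"tz":0,"twist":0,"grip":0},{"tx":-5.5,"ty":0.6,"tz":0,"twist":0,"grip":0},{"tx":-5.5,"ty":0.6,"tz":0,"twist":0,"grip":0},{"tx":-5.5,"ty":0.6,"tz":0,"twist":0,"grip":0},{"tx":-4,"ty":0.5,"tz":0,"twist":0,"grip":0},{"tx":-3,"ty":0.4,"tz":0,"twist":0,"grip":0}]'
python3 -c "
from h import *;rep(-.105)"
```

```text
time: 2.85
tool_pos: [0.439, -0.0295, 0.2166]
ee_rot: [3.141, 0.0, 1.884]
wrist_force: [0.9, 0.3, 0.2]
width: 0.0007
t 2.85 tip mm [439.  -29.5 205.6] stand mm [-106.5   -2.3] line y 1.5 F [0.85 0.27 0.23] w 0.0007 rpy [3.141 0.    1.884]
to go tool cm [0.23 0.15 0.  ]
```

```bash
python3 -m crank '[{"tx":0.2,"ty":0.1,"tz":2,"twist":0,"grip":0},{"tx":0,"ty":0,"tz":3,"twist":0,"grip":0},{"tx":0,"ty":0,"tz":3,"twist":0,"grip":0},{"tx":0,"ty":0,"tz":1.5,"twist":0,"grip":0},{"tx":0,"ty":0,"tz":0.7,"twist":0,"grip":0},{"tx":0,"ty":0,"tz":0,"twist":0,"grip":0},{"tx":0,"ty":0,"tz":0,"twist":0,"grip":0}]'
python3 -c "
from h import *
rep(-.105)
from bench import cams
import cv2
ims=[]
for n,c in(('scene',(247,188)),('top',(255,212))):
    s=cams.snapshot(n);f=s['frame'][:,:,::-1]
    ims.append(cv2.resize(f[c[1]-48:c[1]+48,c[0]-48:c[0]+48],(384,384),interpolation=0))
cv2.imwrite('pics/above.png',np.hstack(ims))
for i in range(3): rep()"
```

```text
time: 3.72
tool_pos: [0.4397, -0.0255, 0.1157]
ee_rot: [3.14, 0.001, 1.883]
wrist_force: [0.3, 0.4, -0.1]
width: 0.0001
t 3.73 tip mm [439.7 -25.5 104.7] stand mm [-104.6    1.2] line y -0.5 F [ 0.27  0.36 -0.13] w 0.0001 rpy [3.140e+00 1.000e-03 1.883e+00]
to go tool cm [-0.12 -0.04  0.  ]
t 3.83 tip mm [439.6 -25.5 104.5] stand mm [-104.7    1.3] line y -0.3 F [-0.77  0.08  0.74] w 0.0005 rpy [3.140e+00 1.000e-03 1.883e+00]
t 3.83 tip mm [439.6 -25.5 104.5] stand mm [-104.7    1.3] line y -0.3 F [-0.77  0.08  0.74] w 0.0005 rpy [3.140e+00 1.000e-03 1.883e+00]
t 3.83 tip mm [439.6 -25.5 104.5] stand mm [-104.7    1.3] line y -0.3 F [-0.77  0.08  0.74] w 0.0005 rpy [3.140e+00 1.000e-03 1.883e+00]
```

View pics/above.png

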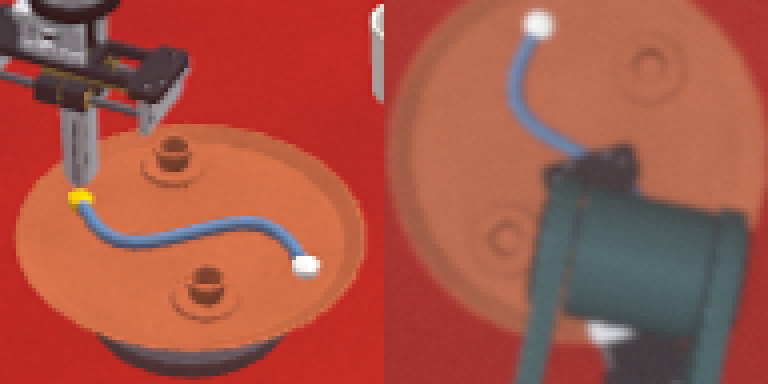

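The closed fingers sit just above the yellow stud, at about (78,190) in the left crop, 12.5 mm up. I'll lower them slowly to a light contact.

```bash
python3 -m crank '[{"tx":-0.1,"ty":0,"tz":0.4,"twist":0,"grip":0},{"tx":0,"ty":0,"tz":0.3,"twist":0,"grip":0},{"tx":0,"ty":0,"tz":0.2,"twist":0,"grip":0},{"tx":0,"ty":0,"tz":0.15,"twist":0,"grip":0},{"tx":0,"ty":0,"tz":0.1,"twist":0,"grip":0},{"tx":0,"ty":0,"tz":0.1,"twist":0,"grip":0},{"tx":0,"ty":0,"tz":0.1,"twist":0,"grip":0}]'
cat > f.py <<'E'
from h import *;from bench import cams
F=[]
for i in range(6):
    s=cams.snapshot('scene');F.append(np.array(st()[0]["wrist_force"]))
cv2.imwrite(__import__('sys').argv[1],cv2.resize(s['frame'][140:236,199:295,::-1],(480,480),interpolation=0))
rep();print("mean F",np.mean(F,0).round(2))
E
python3 f.py pics/c1.png
```

```text
time: 4.7
tool_pos: [0.4391, -0.0263, 0.1011]
ee_rot: [3.142, -0.0, 1.883]
wrist_force: [-0.5, -0.3, 2.1]
width: 0.0003
t 5.0 tip mm [439.1 -26.3  90.1] stand mm [-105.4    0.6] line y 0.4 F [-0.74  0.12  0.78] w 0.0002 rpy [ 3.142 -0.     1.882]
mean F [-0.77  0.14  1.34]
```

Contact reads about 1.3 N at 1.9 mm of deflection, which matches the spring. I'll work out the steps along the line.

```bash
cat > plan.py <<'E'
from h import *
import sys
# waypoints at mm along stand x, ~5.5 mm arc each
xs=np.linspace(-105,105,20001);y=35*np.sin(np.pi*xs/105)
s=np.r_[0,np.cumsum(np.hypot(np.diff(xs),np.diff(y)))]
W=np.array([[np.interp(a,s,xs),0] for a in np.linspace(0,s[-1],49)]);W[:,1]=35*np.sin(np.pi*W[:,0]/105)
o,R,tip,l=st();i=int(sys.argv[1]);cur=l*1000
rep();print("arc",s[-1].round(1))
c=curve
co,si=np.cos(POSE[2]),np.sin(POSE[2])
for w in W[i+1:i+13]:
    d=w-cur;v=R.T@np.array([co*d[0]-si*d[1],si*d[0]+co*d[1],0]);cur=w
    print((v[:2]/10).round(2),w.round(1))
E
python3 plan.py 0; nl=1
```

```text
t 5.0 tip mm [439.1 -26.3  90.1] stand mm [-105.4    0.6] line y 0.4 F [-0.74  0.12  0.78] w 0.0002 rpy [ 3.142 -0.     1.882]
arc 259.2
[-0.45  0.41] [-101.3   -3.9]
[-0.39  0.38] [-97.5  -7.8]
[-0.38  0.38] [-93.7 -11.6]
[-0.38  0.39] [-89.8 -15.4]
[-0.36  0.4 ] [-85.8 -19. ]
[-0.35  0.41] [-81.7 -22.5]
[-0.33  0.43] [-77.4 -25.7]
[-0.3   0.45] [-72.9 -28.7]
[-0.26  0.48] [-68.1 -31.2]
[-0.2  0.5] [-63.1 -33.3]
[-0.13  0.52] [-57.9 -34.5]
[-0.05  0.54] [-52.5 -35. ]
```

```bash
python3 -m crank '[{"tx":0,"ty":0,"tz":0.08,"twist":0,"grip":0},{"tx":0,"ty":0,"tz":0,"twist":0,"grip":0},{"tx":-0.43,"ty":0.41,"tz":0,"twist":0,"grip":0},{"tx":-0.39,"ty":0.38,"tz":0,"twist":0,"grip":0},{"tx":-0.38,"ty":0.38,"tz":0,"twist":0,"grip":0},{"tx":-0.38,"ty":0.39,"tz":0,"twist":0,"grip":0},{"tx":-0.36,"ty":0.4,"tz":0,"twist":0,"grip":0},{"tx":-0.35,"ty":0.41,"tz":0,"twist":0,"grip":0}]'
python3 f.py pics/c2.png;python3 plan.py 6
```

```text
time: 6.0
tool_pos: [0.469, -0.0411, 0.1001]
ee_rot: [-3.141, -0.0, 1.882]
wrist_force: [-1.5, 0.0, 1.6]
width: 0.0002
t 6.3 tip mm [469.4 -41.2  89.5] stand mm [-81.  -22.8] line y -23.0 F [ 0.54 -0.81  1.07] w 0.0004 rpy [3.140e+00 1.000e-03 1.882e+00]
mean F [ 0.58 -0.45  1.62]
t 6.3 tip mm [469.4 -41.2  89.5] stand mm [-81.  -22.8] line y -23.0 F [ 0.54 -0.81  1.07] w 0.0004 rpy [3.140e+00 1.000e-03 1.882e+00]
arc 259.2
[-0.3   0.36] [-77.4 -25.7]
[-0.3   0.45] [-72.9 -28.7]
[-0.26  0.48] [-68.1 -31.2]
[-0.2  0.5] [-63.1 -33.3]
[-0.13  0.52] [-57.9 -34.5]
[-0.05  0.54] [-52.5 -35. ]
[0.04 0.54] [-47.1 -34.5]
[0.13 0.52] [-41.9 -33.3]
[0.2 0.5] [-36.9 -31.2]
[0.25 0.48] [-32.1 -28.7]
[0.3  0.45] [-27.6 -25.7]
[0.33 0.43] [-23.3 -22.5]
```

View pics/c2.png

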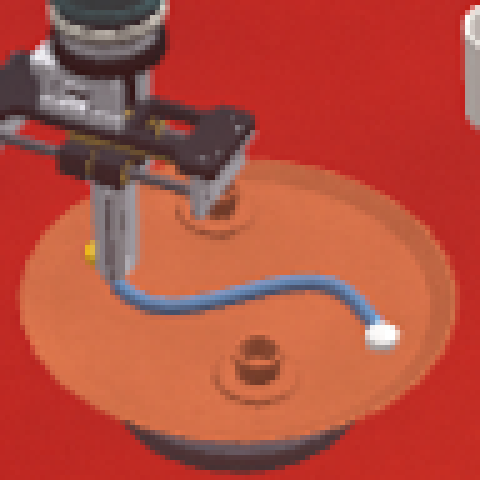

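Fingers are on the line at the first bend, reading about 1.6 N. Carrying on.

```bash
python3 -m crank '[{"tx":-0.3,"ty":0.38,"tz":0,"twist":0,"grip":0},{"tx":-0.3,"ty":0.45,"tz":0,"twist":0,"grip":0},{"tx":-0.26,"ty":0.48,"tz":0,"twist":0,"grip":0},{"tx":-0.2,"ty":0.5,"tz":0,"twist":0,"grip":0},{"tx":-0.13,"ty":0.52,"tz":0,"twist":0,"grip":0},{"tx":-0.05,"ty":0.54,"tz":0,"twist":0,"grip":0},{"tx":0.04,"ty":0.54,"tz":0,"twist":0,"grip":0},{"tx":0.13,"ty":0.52,"tz":0,"twist":0,"grip":0},{"tx":0.2,"ty":0.5,"tz":0,"twist":0,"grip":0},{"tx":0.25,"ty":0.48,"tz":0,"twist":0,"grip":0},{"tx":0.3,"ty":0.45,"tz":0,"twist":0,"grip":0},{"tx":0.33,"ty":0.43,"tz":0,"twist":0,"grip":0}]'
python3 f.py pics/c3.png;python3 plan.py 18
```

```text
time: 7.8
tool_pos: [0.5241, -0.0228, 0.1002]
ee_rot: [3.141, 0.0, 1.882]
wrist_force: [-0.3, -1.4, 1.8]
width: 0.0004
t 8.1 tip mm [524.2 -22.5  89.4] stand mm [-23.2 -21.8] line y -22.4 F [0.76 0.97 1.97] w 0.0003 rpy [ 3.140e+00 -1.000e-03  1.883e+00]
mean F [0.18 0.73 1.93]
t 8.1 tip mm [524.2 -22.5  89.4] stand mm [-23.2 -21.8] line y -22.4 F [0.76 0.97 1.97] w 0.0003 rpy [ 3.140e+00 -1.000e-03  1.883e+00]
arc 259.2
[0.28 0.4 ] [-19.2 -19. ]
[0.36 0.4 ] [-15.2 -15.4]
[0.37 0.39] [-11.3 -11.6]
[0.38 0.38] [-7.5 -7.8]
[0.39 0.38] [-3.7 -3.9]
[0.39 0.37] [0. 0.]
[0.39 0.37] [3.7 3.9]
[0.39 0.38] [7.5 7.8]
[0.38 0.38] [11.3 11.6]
[0.37 0.39] [15.2 15.4]
[0.36 0.4 ] [19.2 19. ]
[0.35 0.41] [23.3 22.5]
```

View pics/c3.png

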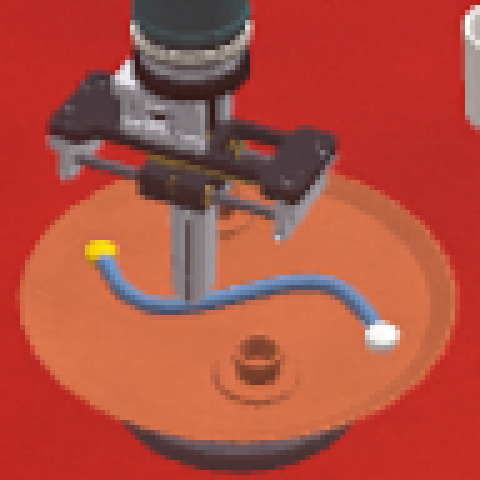

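Past the first bend and still on the line (tips at about (193,300)), reading about 1.9 N.

```bash
python3 -m crank '[{"tx":0.3,"ty":0.4,"tz":0,"twist":0,"grip":0},{"tx":0.36,"ty":0.4,"tz":0,"twist":0,"grip":0},{"tx":0.37,"ty":0.39,"tz":0,"twist":0,"grip":0},{"tx":0.38,"ty":0.38,"tz":0,"twist":0,"grip":0},{"tx":0.39,"ty":0.38,"tz":0,"twist":0,"grip":0},{"tx":0.39,"ty":0.37,"tz":0,"twist":0,"grip":0},{"tx":0.39,"ty":0.37,"tz":0,"twist":0,"grip":0},{"tx":0.39,"ty":0.38,"tz":0,"twist":0,"grip":0},{"tx":0.38,"ty":0.38,"tz":0,"twist":0,"grip":0},{"tx":0.37,"ty":0.39,"tz":0,"twist":0,"grip":0},{"tx":0.36,"ty":0.4,"tz":0,"twist":0,"grip":0},{"tx":0.35,"ty":0.41,"tz":0,"twist":0,"grip":0}]'
python3 f.py pics/c4.png;python3 plan.py 30
```

```text
time: 9.6
tool_pos: [0.5546, 0.0337, 0.1002]
ee_rot: [-3.142, -0.0, 1.882]
wrist_force: [-0.3, -0.9, 2.8]
width: 0.0003
t 9.9 tip mm [554.8  34.   89.3] stand mm [23.3 22.6] line y 22.4 F [0.75 0.89 1.11] w 0.0006 rpy [ 3.140e+00 -1.000e-03  1.883e+00]
mean F [0.24 0.83 1.57]
t 9.9 tip mm [554.8  34.   89.3] stand mm [23.3 22.6] line y 22.4 F [0.75 0.89 1.11] w 0.0006 rpy [ 3.140e+00 -1.000e-03  1.883e+00]
arc 259.2
[0.31 0.43] [27.6 25.7]
[0.3  0.45] [32.1 28.7]
[0.25 0.48] [36.9 31.2]
[0.2 0.5] [41.9 33.3]
[0.13 0.52] [47.1 34.5]
[0.04 0.54] [52.5 35. ]
[-0.05  0.54] [57.9 34.5]
[-0.13  0.52] [63.1 33.3]
[-0.2  0.5] [68.1 31.2]
[-0.26  0.48] [72.9 28.7]
[-0.3   0.45] [77.4 25.7]
[-0.33  0.43] [81.7 22.5]
```

View pics/c4.png

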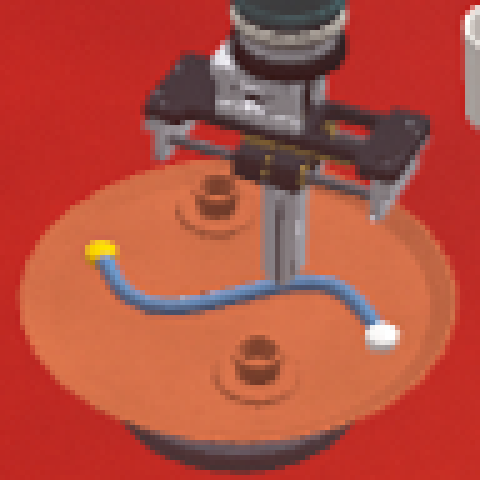

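Mid-line, with the tips at about (285,280) on the blue and the holders unmoved.

```bash
python3 -m crank '[{"tx":0.31,"ty":0.43,"tz":0,"twist":0,"grip":0},{"tx":0.3,"ty":0.45,"tz":0,"twist":0,"grip":0},{"tx":0.25,"ty":0.48,"tz":0,"twist":0,"grip":0},{"tx":0.2,"ty":0.5,"tz":0,"twist":0,"grip":0},{"tx":0.13,"ty":0.52,"tz":0,"twist":0,"grip":0},{"tx":0.04,"ty":0.54,"tz":0,"twist":0,"grip":0},{"tx":-0.05,"ty":0.54,"tz":0,"twist":0,"grip":0},{"tx":-0.13,"ty":0.52,"tz":0,"twist":0,"grip":0},{"tx":-0.2,"ty":0.5,"tz":0,"twist":0,"grip":0},{"tx":-0.26,"ty":0.48,"tz":0,"twist":0,"grip":0},{"tx":-0.3,"ty":0.45,"tz":0,"twist":0,"grip":0},{"tx":-0.33,"ty":0.43,"tz":0,"twist":0,"grip":0}]'
python3 f.py pics/c5.png;python3 plan.py 42
```

```text
time: 11.4
tool_pos: [0.6106, 0.0508, 0.1002]
ee_rot: [3.141, -0.0, 1.882]
wrist_force: [-0.5, 0.4, 1.3]
width: 0.0004
t 11.7 tip mm [610.9  50.6  89.6] stand mm [81.8 21.3] line y 22.4 F [ 1.42 -0.15  1.25] w 0.0006 rpy [3.140e+00 1.000e-03 1.882e+00]
mean F [ 0.78 -0.01  1.69]
t 11.7 tip mm [610.9  50.6  89.6] stand mm [81.8 21.3] line y 22.4 F [ 1.42 -0.15  1.25] w 0.0006 rpy [3.140e+00 1.000e-03 1.882e+00]
arc 259.2
[-0.23  0.41] [85.8 19. ]
[-0.36  0.4 ] [89.8 15.4]
[-0.38  0.39] [93.7 11.6]
[-0.38  0.38] [97.5  7.8]
[-0.39  0.38] [101.3   3.9]
[-0.39  0.37] [105.   0.]
```

View pics/c5.png

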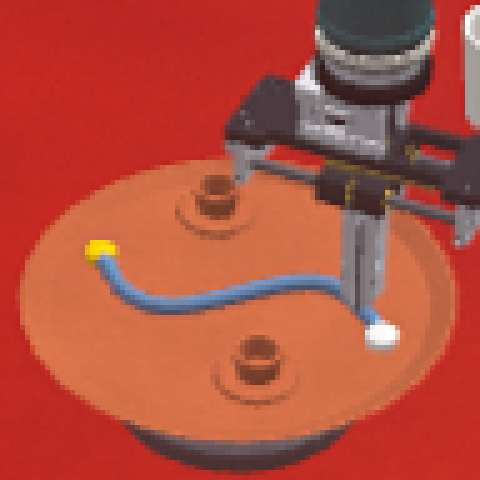

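```bash
python3 -m crank '[{"tx":-0.25,"ty":0.41,"tz":0,"twist":0,"grip":0},{"tx":-0.36,"ty":0.4,"tz":0,"twist":0,"grip":0},{"tx":-0.38,"ty":0.39,"tz":0,"twist":0,"grip":0},{"tx":-0.38,"ty":0.38,"tz":0,"twist":0,"grip":0},{"tx":-0.39,"ty":0.38,"tz":0,"twist":0,"grip":0},{"tx":-0.39,"ty":0.37,"tz":0,"twist":0,"grip":0},{"tx":0,"ty":0,"tz":0,"twist":0,"grip":0},{"tx":0,"ty":0,"tz":0,"twist":0,"grip":0},{"tx":0,"ty":0,"tz":0,"twist":0,"grip":0}]'
python3 f.py pics/c6.png
```

```text
time: 12.82
tool_pos: [0.6394, 0.0373, 0.1005]
ee_rot: [3.14, 0.001, 1.882]
wrist_force: [0.8, -0.8, 2.5]
width: 0.0007
t 13.12 tip mm [639.1  37.5  89.3] stand mm [104.6   0.3] line y 0.5 F [ 0.57 -0.9   2.01] w 0.0004 rpy [3.141 0.    1.882]
mean F [ 1.05 -0.78  2.11]
```

View pics/c6.png

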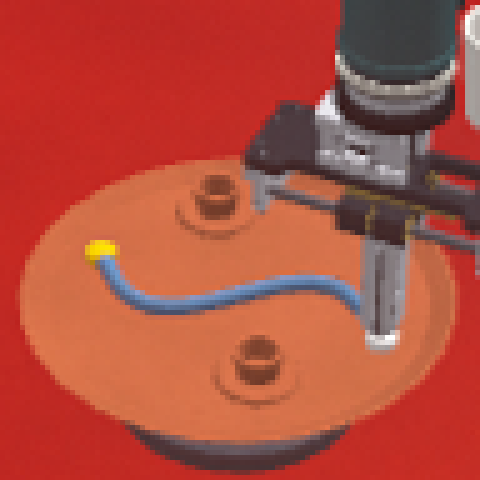

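The tips rest on the white stud, at about (382,338), with roughly 2 N. The holders and the rest of the platter look unchanged. Handing in.

```bash
python3 -c "
from bench import ticket
print(ticket.close_job())
from h import *;rep()"
```

```text
the job is handed in; nothing more can be done
None
the job is handed in; nothing more can be done
```

I rested the closed fingertips on the yellow stud, ran them along the blue line round both bends, and handed the job in with them resting on the white stud.

- **Position:** at every stop along the line the fingertips were within about 1 mm of the fitted line. The last reading was (104.6, 0.3) mm in the stand's frame, where the white stud is at (105, 0).
- **Force:** vertical force averaged 1.3 to 2.1 N, with about 2.1 N at the end. The highest single reading I saw was 2.8 N. The fingertips sat about 2.7 mm below the free crest height, which fits the spring. Single readings vary by nearly 1 N.
- **Time:** about 13 s when handed in.
- **Surroundings:** the holders looked unmoved in the last scene close-up. I did not re-measure the mugs, cup, bottle or brush; the arm crossed with the fingertips about 0.2 m up, above all of them.
- **Disagreements:** the first scene-camera fit put the white stud about 1 cm off, because its colour mask also caught part of the yellow stud. I used the top-camera fit instead, and its overlay matched both views. The first move was refused because some row keys were missing, and nothing moved.

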